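Make up the sample kit and show its slide label up

TASK

Make up the sample kit in the empty grey tray: set the brown vial with the black cap in it upright, and put in the black loupe and the blue USB stick, in any order. Only then take, by its clear end, the slide that lies label up (with its white frosted end pointing away from you, its corner notch is at the right; the spare, notch at the left, lies label down) and hold it level, label up, about 15 cm above the middle of the tray, frosted end pointing straight across to the tray's far long side. Finish still holding it there, and leave the spare slide and everything else where it is.

Things in the scene. Friction and masses are not known exactly. Their poses are not given: they have to be found in the camera images.
- tray: shallow open grey tray, 135 (x) x 215 (y) mm, walls 3 mm thick and 16 mm high, floor 2 mm thick, fixed to the desk; origin under its centre on the desk; its x axis points across the tray to its far long side (roughly away from the robot), y along it, z up
- tray_far (a point): midpoint of the rim of the tray's far long side, 67.5 mm from the tray's origin along its x axis, 16 mm above the desk; the frosted end shall point to this side
- vial: brown glass vial with a black screw cap and white label band, standing upright: body 22 mm in diameter up to 39 mm high, cap 18 mm in diameter to 49 mm; origin at the centre of its underside, z up; about 20 g; grip the body
- loupe: black round eyepiece loupe, standing: 35 mm in diameter, 34 mm high; origin at the centre of its underside, z up; about 40 g; may be gripped from above in any direction
- usb_stick: blue USB stick lying flat: 18 (x) x 49 (y) x 9 (z) mm; origin at the centre of its underside; grip it across its x axis
- slide: glass plate 90 (x) x 32 (y) x 6 (z) mm, about 40 g, lying flat, label side (+z) up, any way round. Origin at its centre, 3 mm above its underside. White frosted from x = +17 to +45 mm, the rest clear greenish glass; a 10 x 10 mm square notch in the corner at +x, -y; both sides look alike, only the notch tells which is up. Grip across its y axis (32 mm) on the clear half, e.g. at x = -25 mm
- spare_slide: an equal slide of the same axes, notch and look, but lying label side (+z) down, so that its notch appears mirrored from above; it must not be moved
- wipe_case: flat black case 68 x 105 x 12 mm, leave alone; origin at the centre of its underside
- white_cap_vial: pale vial with a white cap, 22 mm in diameter, 49 mm high, not part of the kit, leave alone; origin at the centre of its underside
- petri_dish: glass dish 57 mm in diameter, 13 mm high, leave alone; origin at the centre of its underside
- tape_amber: amber tape roll 62 mm in diameter, 12 mm high, leave alone; origin at the centre of its underside

How it is judged (in metres and radians):
On the way:
1. vial (upright), loupe and USB stick lie released in the tray while the slide still lies on the desk (x of vial in the frame of tray between -0.058 and 0.058 m and y of vial in the frame of tray between -0.098 and 0.098 m and z of vial in the frame of tray below 0.012 m and contact force between the fingers and vial below 0.1 N and linear speed of each of vial, loupe, usb_stick below 0.03 m/s and x of loupe in the frame of tray between -0.058 and 0.058 m and y of loupe in the frame of tray between -0.098 and 0.098 m and z of each of loupe, usb_stick in the frame of tray below 0.025 m and contact force between the fingers and loupe below 0.1 N and x of usb_stick in the frame of tray between -0.058 and 0.058 m and y of usb_stick in the frame of tray between -0.098 and 0.098 m and contact force between the fingers and usb_stick below 0.1 N and angle between vial's own z axis and vertical below 0.2 rad and height (world z) of slide below 0.02 m), for 0.2 s.
At the end, for the whole second after the job is handed in: Vial (upright), loupe and USB stick rest released on the tray floor; the slide is held still by its clear half, 10 to 22 cm up, centre within 45 mm of the tray's centre, level and label up within 11 degrees, frosted end to the tray's far long side within 23 degrees (x of vial in the frame of tray between -0.058 and 0.058 m and y of vial in the frame of tray between -0.098 and 0.098 m and z of vial in the frame of tray below 0.012 m and contact force between the fingers and vial below 0.1 N and linear speed of each of vial, loupe, usb_stick, slide below 0.03 m/s and x of loupe in the frame of tray between -0.058 and 0.058 m and y of loupe in the frame of tray between -0.098 and 0.098 m and z of each of loupe, usb_stick in the frame of tray below 0.025 m and contact force between the fingers and loupe below 0.1 N and x of usb_stick in the frame of tray between -0.058 and 0.058 m and y of usb_stick in the frame of tray between -0.098 and 0.098 m and contact force between the fingers and usb_stick below 0.1 N and angle between each of vial, slide's own z axis and vertical below 0.2 rad and height (world z) of slide between 0.1 and 0.22 m and horizontal distance between slide and tray below 0.045 m and angle between the x axis of slide and the x axis of tray, either way round below 0.4 rad and x of tray_far in the frame of slide above 0 m and x of the grasp point in the frame of slide below 0.005 m and contact force between the fingers and slide above 1 N); the arm keeps its last pose, push and grip.
It fails at once if the spare slide or another bystander is moved more than 15 mm (distance of any of spare_slide, wipe_case, white_cap_vial, petri_dish, tape_amber from where it was at the start of the episode above 0.015 m).
It also fails if it takes over 72 s, if anything falls off the work surface, if the arm or the gripper's body presses on something with over 40 N, if the wrist force passes 120 N, or if a joint passes its speed limit or range.

ROBOT

A 6-joint arm with a two-finger parallel gripper is mounted at the origin on a cart in front of the work surface, level with it; the furniture and walls round the work are solid. World frame = base frame: x ahead of the robot, y to its left, z up, the work surface at z = 0. Lengths are in mm, angles in rad, forces in N, time in s.
With the tool pointing down it reaches from about 300 to 750 mm from the base axis. Payload 8.5 kg.
Tool frame: the origin (TCP) lies at the very end of the fingers, on their centre line; the grasp point (between the pads) lies 19 mm behind it (grasp_offset is the distance from the TCP to the grasp point, in mm); z points along the fingers, y is the line along which they close (so a half turn about z gives the same grasp; the last joint's range is limited). The gripper opens to 88 mm and grips with 3 to 60 N. Pads are 18 mm wide; open, the fingers measure 123 mm over their backs; the gripper's body (75 mm by 187 mm) begins 45 mm behind the grasp point.
Start: joints at [-1.452, 0.381, 1.297, -0, 1.464, -0.215], TCP at [180.193, -519.626, 238.748] pointing down, gripper open.
Joint ranges: [-3.11, 3.11], [-0.89, 2.33], [0.22, 2.48], [-1.42, 4.56], [0.17, 2.85], [-2.88, 2.88]. Speed limits (rad/s): [2.39, 2.39, 3.14, 3.14, 3.14, 3.14].

INTERFACE

Orientations are given as a unit quaternion [w, x, y, z].
In Python, from workcell import * gives the robot as it stands. The module is installed in compiled form; this text tells all that it offers.
- The arm moves only by the shell command python3 -m creep 'ROWS' [FORCE]. ROWS is JSON, a list of rows, each a list of 3 entries, a list of its own where there are three numbers: the closure, from 0 (fully open) to 1 (shut), then the shift along the tool's x, y, z in m, then the turn about the tool's z in rad. A call has 1 to 5 rows; each row shifts and turns the commanded pose from where the row before left it, along the tool's axes as they then stand; what a row does not reach is not made up. A row lasts 1/12 s, in which the tool goes at most 41.7 mm and 7.16 degrees, less where a joint would pass 70% of its speed; a pose out of reach is approached as far as the arm can. A call is refused whole if a number of a shift passes 0.0417 or a number of a turn 0.125, either way. A call with a gripper value outside its range is refused whole. The fingers move at their own pace and stop on an object; FORCE is the grip in N (left out, the last holds). Time passes only in rows, so rows that do not move let the fingers close. It gives the time, the measured TCP pose, the force, the opening and the grip force at its end, in the units of the state.
- get_obs(): the state, without advancing time (a new reading comes with each control period).
- get_image(name): name is "scene" or "top" or "wrist"; returns (picture, depth): 400x640x3 uint8, red, green, blue; 400x640 float32, mm along the optical axis (not along the pixel's ray), 0 where there is no reading.
- camera_info(name): a dict with "mtx" (3x3 intrinsics, pixels), "rvec" (rotation vector, rad) and "tvec" (3), from world to camera coordinates, as OpenCV has them. Camera axes: x right, y down, z forward; pixel columns grow to the right and rows downward; lengths in mm; the calibration is good to about 2 mm. A picture is of the moment at which its call begins: read the wrist's pose just before it. camera_info takes no time and is no camera call; for the wrist camera it gives the pose at the moment of the call.
- finish_job(): hands the job in; it is judged then, once.
Trained networks look in the newest picture that a camera, given by its name, has taken for a name from the list of things; names that differ only in an ending like _2 or _b are one class to them, and where a whole thing is asked for, a point or a joint stands for the part that bears it (a point fixed in the world has none). Each returns a list of dicts, best first, with "p" (0 to 1); they miss things now and then, are a little off and sometimes report something else, mostly with a low value. They report only what shows in the picture. A call takes as long as a camera call.
- recognise(camera, target): "centre" ([column, row] in pixels, amid what is visible of it).
- masks_of(camera, target): "mask" (400x640 bool, what is visible of it) and "centre" ([column, row] in pixels, amid what is visible of it).
- mark_of(camera, target): "centre" ([column, row] in pixels: a listed point, or the origin of a listed thing).
The state is a dict: "time": time; "q": joint angles; "joint_vel": joint speeds; "tau": joint torques, N m; "position": TCP position; "tool_rot": TCP orientation; "contact_force": force on the tool from outside, world axes, zero at the start; "wrist_torque": the same for the moment, N m; "grip_width": finger opening in mm; "finger_force": force on a finger pad.
Only numpy, scipy, OpenCV 4.12 (cv2) and the standard library are available. Lean on these libraries where they do the work, as an engineer would, in place of code of your own. Each camera call takes 0.05 s, during which the arm holds its last target. There are 200 camera calls.

## Working session

There is one attempt and no reset: what is moved stays moved. The work goes in short steps, Python scripts to look and compute and a shell command to move; the robot and the scene stay as the last step left them, time stands still between calls to the robot, and variables do not carry over. Pictures are saved under pics/ and viewed, at most 10 in all, crops included, and the job is handed in when it is done.

```bash
mkdir -p pics; python3 - <<'E'
from workcell import *
import cv2,numpy as np
o=get_obs();print(o['position'],o['tool_rot'],o['time'],o['grip_width'])
for c in ("scene","top"):
    im,d=get_image(c);cv2.imwrite(f"pics/{c}0.png",im[:,:,::-1])
    i=camera_info(c);print(c,i)
    np.save(f"pics/{c}_d.npy",d)
    for t in ["tray","tray_far","vial","loupe","usb_stick","slide","spare_slide","wipe_case","white_cap_vial","petri_dish","tape_amber"]:
        print(t,[(round(r['p'],2),np.round(r['centre'],1).tolist()) for r in mark_of(c,t)[:3]])
print(get_obs()['time'])
E
```

```text
[ 180.1578737  -519.37445736  238.1727743 ] [-6.88943341e-04  9.86104219e-01  1.66126440e-01  1.15249534e-05] 0.0 88.29128129692964
scene {'mtx': array([[500.79740749,   0.        , 308.57481073],
       [  0.        , 500.79740749, 202.98081748],
       [  0.        ,   0.        ,   1.        ]]), 'rvec': array([ 1.1819134 , -2.17931433,  1.11154809]), 'tvec': array([234.41517116, 343.11682047, 985.36952349])}
tray [(0.93, [208.1, 286.4]), (0.52, [417.4, 185.7])]
tray_far [(0.92, [199.7, 263.6])]
vial [(0.58, [316.0, 195.9])]
loupe [(0.69, [298.1, 251.5])]
usb_stick [(0.48, [265.1, 217.2])]
slide []
spare_slide [(0.46, [327.5, 228.5])]
wipe_case [(0.94, [419.7, 183.9])]
white_cap_vial [(0.67, [215.3, 221.5])]
petri_dish [(0.65, [191.7, 229.4])]
tape_amber [(0.47, [343.8, 173.9])]
top {'mtx': array([[468.35792206,   0.        , 322.4816326 ],
       [  0.        , 468.35792206, 190.4778677 ],
       [  0.        ,   0.        ,   1.        ]]), 'rvec': array([ 2.08584026, -2.1390093 ,  0.21655023]), 'tvec': array([ -61.4549812 ,  582.44125725, 1354.60280058])}
tray [(0.98, [214.1, 230.5]), (0.18, [332.2, 226.1])]
tray_far [(0.87, [216.6, 213.2]), (0.66, [213.1, 230.6])]
vial [(0.59, [253.4, 166.3])]
loupe [(0.52, [293.9, 235.0])]
usb_stick [(0.46, [292.0, 175.3])]
slide [(0.62, [399.6, 213.2]), (0.2, [253.7, 167.2])]
spare_slide [(0.66, [334.1, 226.4])]
wipe_case [(0.66, [214.2, 210.8])]
white_cap_vial [(0.39, [251.8, 166.9])]
petri_dish [(0.72, [229.1, 162.5])]
tape_amber []
1.2
```

View pics/top0.png

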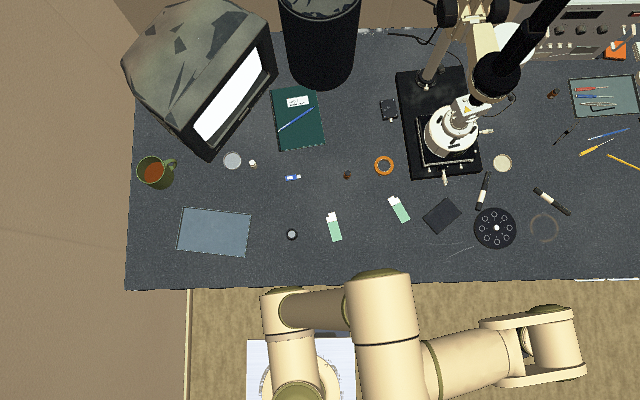

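View pics/scene0.png

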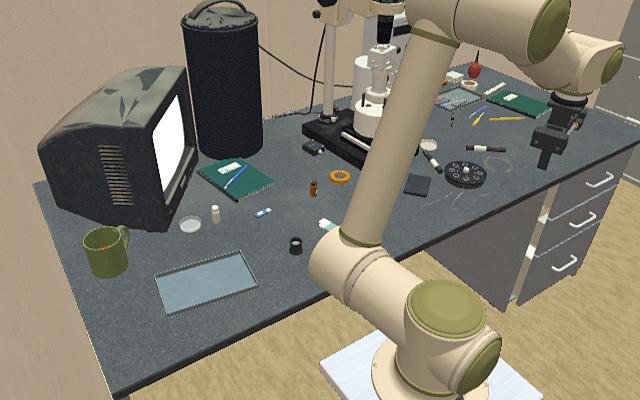

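```bash
cat > h.py <<'E'
from workcell import *
import cv2,numpy as np
from scipy.spatial.transform import Rotation as R
def cam(i):
    return i['mtx'],cv2.Rodrigues(i['rvec'])[0],np.array(i['tvec']).ravel()
def onz(i,uv,z):
    K,r,t=cam(i);c=-r.T@t;d=r.T@np.linalg.solve(K,[uv[0],uv[1],1]);return c+d*(z-c[2])/d[2]
def tri(i1,u1,i2,u2):
    P=[K@np.c_[r,t] for K,r,t in (cam(i1),cam(i2))]
    X=cv2.triangulatePoints(P[0],P[1],np.array(u1,float).reshape(2,1),np.array(u2,float).reshape(2,1));return (X[:3]/X[3]).ravel()
def dep(i,d,uv):
    K,r,t=cam(i);z=d[int(uv[1]),int(uv[0])];return r.T@(z*np.linalg.solve(K,[uv[0],uv[1],1])-t)
E
python3 - <<'E'
from h import *
im=cv2.imread("pics/top0.png")
a=cv2.resize(im[195:255,280:420],None,fx=5.5,fy=5.5,interpolation=cv2.INTER_CUBIC)
cv2.imwrite("pics/crop0.png",a)
I=camera_info("top");S=camera_info("scene");d=np.load("pics/top_d.npy")
for n,u,z in [("tray",(214,231.5),0),("petri",(232,161),7),("wcv",(252,163),49),("usb",(292,177),9),("vial",(347,174),49),("tape",(384,166),12),("loupe",(292,235),34),("sl1",(334,226),6),("sl2",(399,208),6),("case",(441,216),12)]:
    print(n,onz(I,u,z).round(),dep(I,d,u).round())
for n,a,b in [("tray",(213.7,231.5),(207,286)),("loupe",(292,235),(296,241)),("vial",(347,173.5),(313.5,182)),("usb",(292,177),(263,212)),("petri",(232,161),(190,225))]:
    print(n,tri(I,a,S,b).round())
for n,u in [("tl",(181.5,208)),("tr",(251,213)),("bl",(176,249)),("br",(248,257))]: print(n,onz(I,u,16).round())
E
```

```text
tray [472. 263.   0.] [472. 263.   1.]
petri [695. 209.   7.] [696. 210.   3.]
wcv [675. 139.  49.] [675. 139.  51.]
usb [637.  19.   9.] [638.  19.   7.]
vial [ 633. -153.   49.] [ 633. -153.   49.]
tape [ 665. -272.   12.] [ 666. -273.    5.]
loupe [451.  19.  34.] [453.  20.  20.]
sl1 [ 479. -109.    6.] [ 479. -109.    3.]
sl2 [ 530. -313.    6.] [ 530. -313.    7.]
case [ 501. -440.   12.] [ 500. -439.   17.]
tray [471. 262.  -5.]
loupe [452.  20.  35.]
vial [ 634. -153.   49.]
usb [636.  17.   8.]
petri [695. 209.   5.]
tl [546. 361.  16.]
tr [525. 146.  16.]
bl [420. 374.  16.]
br [390. 154.  16.]
```

View pics/crop0.png

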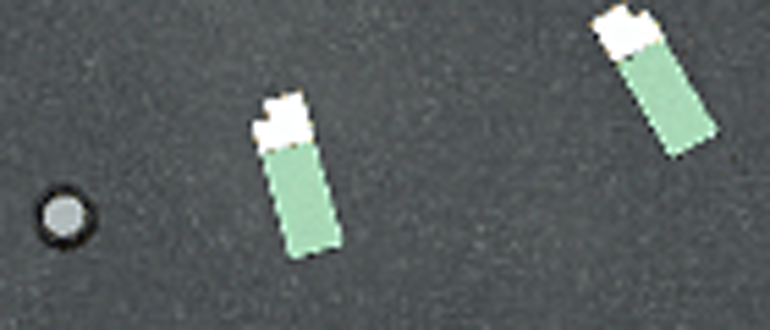

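The slides show at (334,226), notch left, so that is the spare; the one at (399,208), notch right, is the one to take. The tray is at (214,231), the loupe at (292,235), the USB stick at (292,177) and the brown vial at (347,174). The bare-table network marks agree with the picture except for wipe_case, white_cap_vial and slide low-confidence guesses.

```bash
python3 -m creep '[[0,[0,0,0],0.111],[0,[0,0,0],0.111],[0,[0,0,0],0.111],[0,[0.03,-0.0245,0],0],[0,[0.03,-0.0245,0],0]]' 20 && python3 -m creep '[[0,[0.03,-0.0245,0],0],[0,[0.03,-0.0245,0],0],[0,[0.03,-0.0245,0],0],[0,[0.03,-0.0245,0],0],[0,[0.03,-0.0245,0],0]]' && python3 -m creep '[[0,[0.03,-0.0245,0],0],[0,[0.03,-0.0245,0],0],[0,[0.03,-0.0245,0],0],[0,[0,0,0],0],[0,[0,0,0],0]]'
python3 - <<'E'
from h import *
o=get_obs();print(o['position'],R.from_quat(o['tool_rot'],scalar_first=True).as_matrix().round(3).tolist(),o['time'])
I=camera_info("wrist");im,d=get_image("wrist");cv2.imwrite("pics/w1.png",im[:,:,::-1]);print(-cam(I)[1].T@cam(I)[2],I['mtx'][0,0])
for t in ["vial","slide","usb_stick"]: print(t,[(round(r['p'],2),np.round(r['centre'],1).tolist()) for r in mark_of("wrist",t)[:3]])
E
```

```text
time: 1.62
position: [239.9, -470.7, 238.4]
tool_rot: [-0.0, 1.0, -0.002, -0.0]
contact_force: [1.3, -0.8, -0.5]
grip_width: 88.1
finger_force: 0.0
time: 2.03
position: [391.2, -346.5, 238.9]
tool_rot: [0.0, 1.0, 0.0, 0.0]
contact_force: [0.1, -1.0, 0.4]
grip_width: 88.3
finger_force: 0.0
time: 2.45
position: [481.0, -273.1, 238.5]
tool_rot: [-0.0, 1.0, 0.002, -0.0]
contact_force: [0.2, -0.3, 0.4]
grip_width: 88.7
finger_force: 0.0
[ 480.95532915 -273.13171131  238.52941693] [[1.0, 0.004, -0.0], [0.004, -1.0, 0.0], [-0.0, -0.0, -1.0]] 2.45
[ 557.39949328 -272.39443464  384.22013244] 323.888541133191
vial [(0.63, [210.9, 21.6]), (0.62, [81.0, 189.1])]
slide [(0.91, [362.2, 129.2]), (0.74, [50.7, 20.8])]
usb_stick [(0.8, [51.8, 20.5])]
```

View pics/w1.png

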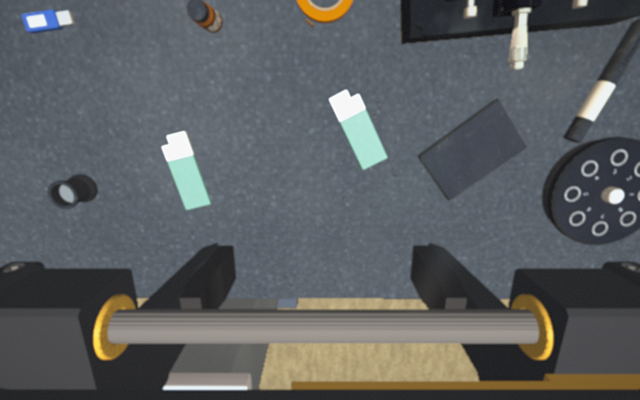

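The wrist view shows the target slide at (358,130), notch right, the spare at (186,170), notch left, the USB stick at (48,20), the brown vial at (205,15), the loupe at (73,190) and the case at (472,150).

```bash
python3 - <<'E'
from h import *
I=camera_info("wrist")
T=camera_info("top");im=cv2.imread("pics/w1.png")
h=cv2.cvtColor(im,cv2.COLOR_BGR2HSV)
def blob(m,box,z,n):
    q=np.zeros(m.shape,np.uint8);x0,y0,x1,y1=box;q[y0:y1,x0:x1]=m[y0:y1,x0:x1]
    ys,xs=np.nonzero(q);P=np.array([onz(I,(x,y),z)[:2] for x,y in zip(xs,ys)],np.float32)
    print(n,len(P),'mean',P.mean(0).round(1),'rect',cv2.minAreaRect(P))
sat=(h[...,1]>60)&(h[...,0]>60)&(h[...,0]<95)&(h[...,2]>120); wh=(h[...,2]>185)
blob(wh|sat,(320,80,395,175),6,"slide");blob(sat,(320,80,395,175),6,"clear");blob(wh,(320,80,395,175),6,"frost")
blob(wh|sat,(155,125,215,215),6,"spare")
blue=(h[...,0]>100)&(h[...,0]<130)&(h[...,1]>120)&(h[...,2]>90)
blob(blue|(h[...,2]>140),(15,5,80,40),9,"usb");blob(blue,(15,5,80,40),9,"usbblue")
print(tri(I,(362,129),T,(399.5,210)),tri(I,(73,16),T,(299,177)), tri(I,(67,193),T,(292,235)))
print("vialcap",onz(I,(200,8),49), "loupe top",onz(I,(66,192),34))
E
```

```text
slide 2229 mean [ 529.8 -315.5] rect ((529.4931030273438, -315.92877197265625), (90.78423309326172, 33.59661102294922), 26.45787811279297)
clear 276 mean [ 509.9 -323. ] rect ((515.6879272460938, -322.9148864746094), (59.88422775268555, 32.37908935546875), 26.742448806762695)
frost 2205 mean [ 529.9 -315.5] rect ((529.8663940429688, -316.0565490722656), (90.36612701416016, 33.59587478637695), 27.2213134765625)
spare 2035 mean [ 480.8 -112.3] rect ((480.2846984863281, -112.06016540527344), (90.40070343017578, 34.23007583618164), 14.222299575805664)
usb 905 mean [639.6  10.9] rect ((639.6583251953125, 9.393312454223633), (18.479257583618164, 51.43628692626953), 7.4675211906433105)
usbblue 408 mean [638.5  14.4] rect ((638.4972534179688, 16.69694709777832), (18.156902313232422, 36.21470642089844), 7.658198833465576)
[ 527.78699923 -319.91595492  -20.11283085] [644.43640765  -2.11691626 -13.19262027] [454.40032492  20.947099    20.75056642]
vialcap [ 640.25514754 -163.04557424   49.        ] loupe top [462.29556714  11.96483045  34.        ]
```

```bash
python3 -m creep '[[0,[0.015,-0.024,0.018],0],[0,[0.015,-0.024,0.018],0],[0,[0.015,-0.024,0.018],0],[0,[0.015,-0.024,0.018],0],[0,[0.015,-0.024,0.018],0]]' && python3 -m creep '[[0,[0,0,0],0],[0,[0,0,0],0]]'
cat >> h.py <<'E'
def look(name,ts,save=True):
    o=get_obs();I=camera_info("wrist");im,d=get_image("wrist");cv2.imwrite(f"pics/{name}.png",im[:,:,::-1])
    m=R.from_quat(o['tool_rot'],scalar_first=True).as_matrix()
    print(o['time'],'pos',o['position'].round(1),'yaw',np.degrees(np.arctan2(m[1,0],m[0,0])).round(2))
    for t,z in ts:
        for r in masks_of("wrist",t)[:2]:
            ys,xs=np.nonzero(r['mask']);P=np.array([onz(I,(x,y),z)[:2] for x,y in zip(xs,ys)],np.float32)
            D=np.array([dep(I,d,(x,y)) for x,y in zip(xs,ys) if d[y,x]>0])
            top=D[D[:,2]>np.percentile(D[:,2],97)-4]
            (c,s,a)=cv2.minAreaRect(P);(tc,ts_,ta)=cv2.minAreaRect(top[:,:2].astype(np.float32))
            print(t,round(r['p'],2),np.round(r['centre']),'| z-plane',np.round(c,1),np.round(s,1),round(a,1),'| depth-top',np.round(tc,1),np.round(ts_,1),round(ta,1),'z',top[:,2].mean().round(1))
    return im,d,I
E
python3 -c "
from h import *
look('w2',[('vial',49)])"
```

```text
time: 3.07
position: [554.9, -154.5, 148.1]
tool_rot: [0.0, 1.0, -0.001, 0.0]
contact_force: [0.3, -0.3, 0.7]
grip_width: 88.2
finger_force: 0.0
time: 3.23
position: [554.5, -154.4, 148.1]
tool_rot: [-0.0, 1.0, 0.001, -0.001]
contact_force: [-1.0, -0.6, 0.5]
grip_width: 88.4
finger_force: 0.0
3.2333 pos [ 554.5 -154.4  148.1] yaw 0.07
vial 0.77 [321.  90.] | z-plane [ 640.6 -154.9] [19.7 19.6] 43.0 | depth-top [ 641.  -155.3] [17.4 17.4] 27.5 z 48.5
```

View pics/w2.png

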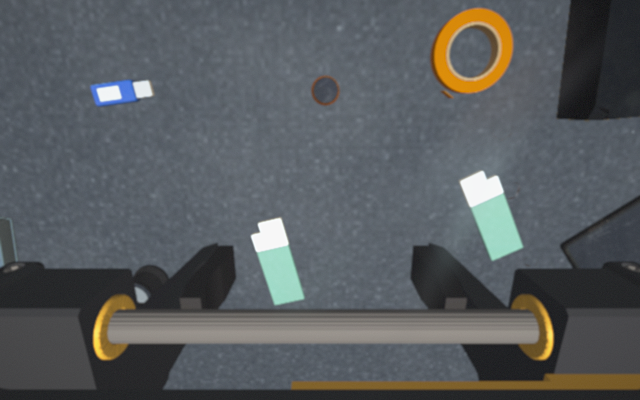

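The brown vial's cap shows as a circle at (325,90) and its mask fits an 18 mm cap at 49 mm height. The USB stick is at (123,92).

```bash
python3 -m creep '[[0,[0.04,0,0],0],[0,[0.04,0.0005,0],0],[0,[0.005,0,0.02],0],[0.2,[0,0,0.03],0],[0.2,[0,0,0.03],0]]' && python3 -m creep '[[0.4,[0,0,0.03],0],[0.4,[0,0,0.02],0],[0.5,[0,0,0.01],0],[0.9,[0,0,0],0],[1,[0,0,0],0]]' 12 && python3 -m creep '[[1,[0,0,0],0],[1,[0,0,0],0],[1,[0,0,0],0],[1,[0,0,0],0]]'
```

```text
time: 3.75
position: [640.5, -156.9, 69.3]
tool_rot: [0.001, 1.0, -0.001, 0.002]
contact_force: [1.0, 0.2, -0.3]
grip_width: 76.9
finger_force: 0.0
time: 4.17
position: [640.2, -156.0, 10.0]
tool_rot: [0.0, 1.0, -0.0, 0.001]
contact_force: [0.5, -1.0, 1.2]
grip_width: 43.8
finger_force: 0.0
time: 4.5
position: [640.4, -155.0, 9.8]
tool_rot: [0.0, 1.0, 0.0, 0.001]
contact_force: [-1.1, -0.5, 3.4]
grip_width: 21.2
finger_force: 12.0
```

```bash
python3 -m creep '[[1,[0,0,-0.02],0],[1,[0,0,-0.04],0],[1,[0,0,-0.04],0],[1,[0,0,-0.04],0],[1,[-0.02,-0.035,0],0]]' && python3 -m creep '[[1,[-0.02,-0.035,0],0],[1,[-0.02,-0.035,0],0],[1,[-0.02,-0.035,0],0],[1,[-0.02,-0.035,0],0],[1,[-0.02,-0.035,0],0]]' && python3 -m creep '[[1,[-0.02,-0.035,0],0],[1,[-0.02,-0.035,0],0],[1,[-0.02,-0.035,0],0],[1,[-0.02,-0.035,0],0],[1,[-0.02,-0.035,0],0]]' && python3 -m creep '[[1,[-0.02,-0.035,0],0],[1,[0,0,0],0],[1,[0,0,0],0]]'
python3 -c "
from h import *
look('w3',[('tray',16),('loupe',34),('usb_stick',9)])"
```

```text
time: 4.92
position: [625.3, -125.3, 157.8]
tool_rot: [0.004, 1.0, -0.002, 0.009]
contact_force: [0.4, 0.4, -0.9]
grip_width: 20.9
finger_force: 12.0
time: 5.33
position: [518.4, 56.6, 149.2]
tool_rot: [0.0, 1.0, 0.0, 0.0]
contact_force: [-0.5, 0.6, -0.0]
grip_width: 20.4
finger_force: 12.0
time: 5.75
position: [418.3, 231.5, 149.3]
tool_rot: [-0.0, 1.0, 0.0, 0.0]
contact_force: [0.5, 0.6, -0.3]
grip_width: 21.0
finger_force: 12.0
time: 6.0
position: [398.5, 266.5, 149.2]
tool_rot: [-0.0, 1.0, 0.002, 0.0]
contact_force: [0.4, -0.2, 0.3]
grip_width: 21.1
finger_force: 12.0
6.0 pos [398.5 266.5 149.2] yaw 0.28
tray 0.57 [328.  98.] | z-plane [474.1 261.2] [215.3 136. ] 81.9 | depth-top [474.4 261.3] [215.7 135.5] 81.9 z 14.8
loupe 0.71 [614. 126.] | z-plane [459.9  38.7] [50.2 31.5] 88.3 | depth-top [457.6  26.9] [33.1 22.7] 18.2 z 33.2
usb_stick 0.44 [615. 125.] | z-plane [458.5  17.2] [55.3 34.6] 88.3 | depth-top [457.5  26.9] [32.9 22.7] 18.2 z 33.1
```

View pics/w3.png

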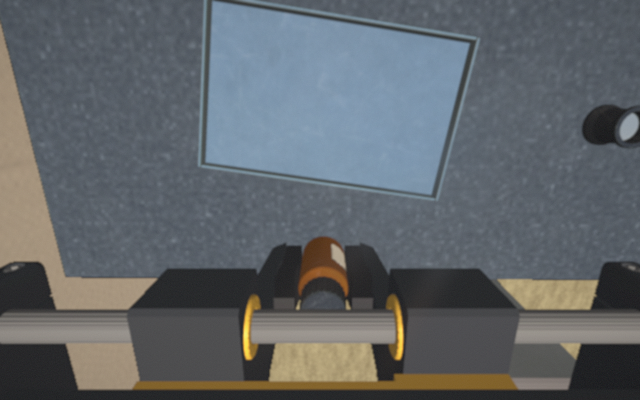

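The tray fills (200-478, 0-198) of the picture; its 215 x 136 fit confirms a centre at (474,261) and a turn of -8 degrees. The vial hangs upright between the fingers at (325,270).

```bash
python3 -m creep '[[1,[0.028,-0.018,0],0],[1,[0.028,-0.018,0],0],[1,[0.028,-0.018,0],0],[1,[0,0,0.02],0.07],[1,[0,0,0.03],0.07]]' && python3 -m creep '[[1,[0,0,0.03],0],[1,[0,0,0.03],0],[1,[0,0,0.015],0],[1,[0,0,0.008],0],[1,[0,0,0],0]]' && python3 -m creep '[[1,[0,0,0.003],0],[1,[0,0,0],0]]'
```

```text
time: 6.62
position: [487.0, 319.1, 99.9]
tool_rot: [-0.001, 0.997, -0.072, 0.003]
contact_force: [-0.4, -0.3, -0.8]
grip_width: 21.0
finger_force: 12.0
time: 7.03
position: [483.6, 317.9, 14.3]
tool_rot: [0.001, 0.998, -0.07, -0.001]
contact_force: [-0.2, -0.2, 1.0]
grip_width: 20.5
finger_force: 12.0
time: 7.2
position: [484.3, 319.0, 13.6]
tool_rot: [-0.0, 0.998, -0.07, 0.001]
contact_force: [-0.5, 0.3, -0.1]
grip_width: 21.0
finger_force: 12.0
```

```bash
python3 -m creep '[[1,[0,0,0.0015],0],[1,[0,0,0],0],[0.6,[0,0,0],0],[0.6,[0,0,0],0],[0.6,[0,0,0],0]]' && python3 -m creep '[[0.6,[0,0,-0.015],0],[0.6,[0,0,-0.04],0],[0.6,[0,0,-0.04],0],[0.4,[0,0,-0.04],0],[0,[0,0,0],-0.07]]' && python3 -m creep '[[0,[0,0,0],-0.07],[0,[-0.0115,0.0335,0],0],[0,[-0.0115,0.0335,0],0],[0,[-0.0115,0.0335,0],0],[0,[-0.0115,0.0335,0],0]]'  && python3 -m creep '[[0,[-0.0115,0.0335,0],0],[0,[-0.0115,0.0335,0],0],[0,[-0.0115,0.0335,0],0],[0,[-0.0115,0.0335,0],0],[0,[-0.0115,0.0335,0],0]]' &&  python3 -m creep '[[0,[0,0,0],0],[0,[0,0,0],0]]'
python3 -c "
from h import *
look('w4',[('loupe',34)])"
```

```text
time: 7.62
position: [483.6, 319.2, 11.6]
tool_rot: [-0.0, 0.998, -0.07, 0.0]
contact_force: [-0.1, 0.4, 0.1]
grip_width: 34.5
finger_force: 0.0
time: 8.03
position: [486.1, 320.4, 154.2]
tool_rot: [-0.003, 0.999, -0.035, 0.006]
contact_force: [0.5, 0.2, 0.9]
grip_width: 46.9
finger_force: 0.0
time: 8.45
position: [436.7, 183.9, 146.3]
tool_rot: [0.0, 1.0, 0.001, 0.0]
contact_force: [2.0, -0.1, 0.5]
grip_width: 79.7
finger_force: 0.0
time: 8.87
position: [379.4, 16.3, 146.5]
tool_rot: [0.0, 1.0, 0.001, 0.0]
contact_force: [1.2, -0.3, 0.1]
grip_width: 88.0
finger_force: 0.0
time: 9.03
position: [380.1, 16.3, 146.5]
tool_rot: [0.0, 1.0, -0.002, 0.0]
contact_force: [0.5, 0.4, -0.1]
grip_width: 88.2
finger_force: 0.0
9.0333 pos [380.1  16.3 146.5] yaw -0.18
loupe 0.84 [318. 102.] | z-plane [459.3  21. ] [32.5 31.6] 45.3 | depth-top [459.7  20.7] [32.2 32. ] 89.9 z 33.4
```

View pics/w4.png

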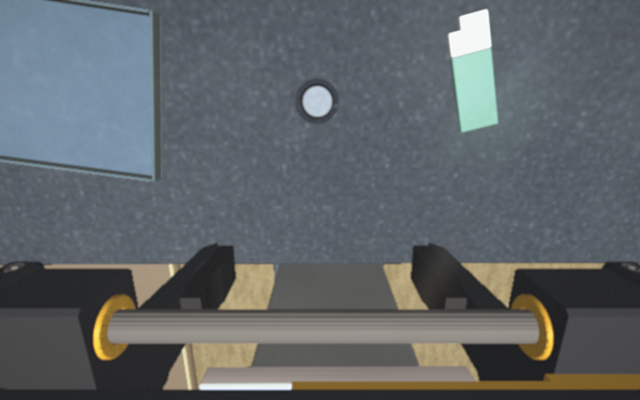

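The loupe shows at (318,102), alone, with the spare slide at (475,70) clear of the fingers.

```bash
python3 -m creep '[[0,[0.04,-0.002,0],0],[0,[0.037,-0.002,0],0],[0,[0,0,0.03],0],[0,[0,0,0.035],0],[0.15,[0,0,0.035],0]]' && python3 -m creep '[[0.3,[0,0,0.025],0],[0.3,[0,0,0.01],0],[0.9,[0,0,0],0],[1,[0,0,0],0],[1,[0,0,0],0]]' && python3 -m creep '[[1,[0,0,0],0],[1,[0,0,0],0],[1,[0,0,0],0]]'
```

```text
time: 9.55
position: [458.2, 23.3, 45.1]
tool_rot: [0.0, 1.0, 0.002, 0.001]
contact_force: [0.5, -0.9, 0.3]
grip_width: 83.4
finger_force: 0.0
time: 9.97
position: [457.9, 22.3, 12.0]
tool_rot: [0.0, 1.0, 0.001, 0.001]
contact_force: [-0.3, 0.9, -0.3]
grip_width: 50.2
finger_force: 0.0
time: 10.22
position: [457.7, 21.6, 12.0]
tool_rot: [0.0, 1.0, 0.0, 0.001]
contact_force: [-0.1, 0.1, 4.7]
grip_width: 32.7
finger_force: 12.0
```

```bash
python3 -m creep '[[1,[0,0,-0.02],0],[1,[0,0,-0.04],0],[1,[0,0,-0.04],0],[1,[0.001,-0.033,0],0],[1,[0.002,-0.038,0],0]]' && python3 -m creep '[[1,[0.002,-0.038,0],0],[1,[0.002,-0.038,0],0],[1,[0.002,-0.038,0],0],[1,[0,0,0.01],0.07],[1,[0,0,0.03],0.07]]' && python3 -m creep '[[1,[0,0,0.03],0],[1,[0,0,0.018],0],[1,[0,0,0.01],0],[1,[0,0,0],0],[1,[0,0,0],0]]'
```

```text
time: 10.63
position: [461.4, 92.1, 113.8]
tool_rot: [0.0, 1.0, -0.002, 0.003]
contact_force: [1.1, -0.4, -0.7]
grip_width: 33.3
finger_force: 12.0
time: 11.05
position: [467.9, 209.1, 73.9]
tool_rot: [-0.001, 0.998, -0.069, 0.004]
contact_force: [0.9, -0.5, -0.0]
grip_width: 33.2
finger_force: 12.0
time: 11.47
position: [466.3, 206.6, 13.5]
tool_rot: [-0.0, 0.998, -0.07, 0.0]
contact_force: [0.2, 0.2, -0.8]
grip_width: 33.5
finger_force: 12.0
```

```bash
python3 -m creep '[[0.48,[0,0,0],0],[0.48,[0,0,0],0],[0.48,[0,0,0],0],[0.48,[0,0,-0.02],0],[0.48,[0,0,-0.04],0]]' && python3 -m creep '[[0.48,[0,0,-0.04],0],[0.48,[0,0,-0.03],-0.07],[0.48,[0,0,0],-0.07],[0.3,[0.0178,0.0375,0],0],[0,[0.0178,0.0375,0],0]]' && python3 -m creep '[[0,[0.0178,0.0375,0],0],[0,[0.0178,0.0375,0],0],[0,[0.0178,0.0375,0],0],[0,[0,0,0],0],[0,[0,0,0],0]]'
python3 -c "
from h import *
look('w5',[('usb_stick',9)])"
```

```text
time: 11.88
position: [464.3, 206.1, 71.3]
tool_rot: [0.001, 0.998, -0.07, -0.004]
contact_force: [-0.2, -1.0, -0.0]
grip_width: 45.4
finger_force: 0.0
time: 12.3
position: [501.7, 132.0, 144.5]
tool_rot: [-0.0, 1.0, 0.003, 0.001]
contact_force: [0.3, 1.1, -0.2]
grip_width: 57.1
finger_force: 0.0
time: 12.72
position: [555.7, 17.4, 143.3]
tool_rot: [-0.0, 1.0, -0.001, 0.0]
contact_force: [-0.3, 0.3, 0.2]
grip_width: 87.8
finger_force: 0.0
12.7167 pos [555.7  17.4 143.3] yaw -0.15
usb_stick 0.72 [322.  92.] | z-plane [641.  16.] [17.3 48.5] 5.9 | depth-top [641.   15.9] [17.1 48.8] 7.5 z 7.8
```

View pics/w5.png

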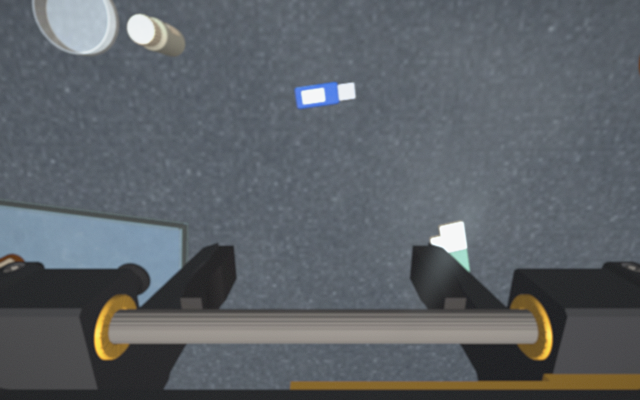

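The USB stick lies at (325,95), the white-cap vial at (155,35), well clear, and the vial and loupe stand in the tray at the lower left.

```bash
python3 -m creep '[[0,[0.04,0.001,0],0],[0,[0.04,0,0],0],[0,[0.004,0,0],-0.121],[0,[0,0,0],-0.121],[0,[0,0,0],-0.121]]' && python3 -m creep '[[0,[0,0,0.01],-0.121],[0,[0,0,0.01],-0.121],[0,[0,0,0.01],-0.121],[0,[0,0,0.01],-0.121],[0.1,[0,0,0.01],-0.121]]' && python3 -m creep '[[0.2,[0,0,0.01],-0.121],[0.3,[0,0,0.01],-0.121],[0.4,[0,0,0.01],-0.121],[0.5,[0,0,0.01],-0.121],[0.5,[0,0,0.01],-0.121]]' && python3 -m creep '[[0.5,[0,0,0],-0.121],[0.5,[0,0,0],0],[0.5,[0,0,0],0]]'
python3 -c "
from h import *
look('w6',[('usb_stick',9)])"
```

```text
time: 13.23
position: [639.1, 20.2, 143.0]
tool_rot: [-0.0, 0.983, 0.185, -0.0]
contact_force: [-0.8, 0.8, 0.5]
grip_width: 87.9
finger_force: 0.0
time: 13.65
position: [638.6, 20.3, 93.2]
tool_rot: [-0.0, 0.883, 0.469, 0.0]
contact_force: [0.3, 0.2, 0.4]
grip_width: 83.3
finger_force: 0.0
time: 14.07
position: [638.7, 20.2, 43.2]
tool_rot: [-0.0, 0.703, 0.711, 0.0]
contact_force: [-0.1, -0.5, -1.1]
grip_width: 50.5
finger_force: 0.0
time: 14.32
position: [639.0, 19.6, 43.7]
tool_rot: [0.0, 0.663, 0.749, 0.0]
contact_force: [-0.8, 0.3, -0.9]
grip_width: 44.1
finger_force: 0.0
14.3167 pos [639.   19.6  43.7] yaw 97.0
usb_stick 0.58 [323. 236.] | z-plane [640.4  17.5] [17.6 50.2] 7.4 | depth-top [640.3  15.9] [17.4 49.7] 7.7 z 7.7
```

```bash
python3 -m creep '[[0.5,[-0.002,0,0.02],0],[0.5,[0,0,0.015],0],[0.5,[0,0,0.005],0],[0.9,[0,0,0],0],[1,[0,0,0],0]]' && python3 -m creep '[[1,[0,0,0],0],[1,[0,0,0],0],[1,[0,0,0],0]]' && python3 -m creep '[[1,[0,0,-0.02],0],[1,[0,0,-0.04],0],[1,[0,0,-0.04],0]]'
```

```text
time: 14.83
position: [639.8, 16.4, 3.9]
tool_rot: [0.0, 0.662, 0.749, 0.0]
contact_force: [1.0, 0.2, 0.2]
grip_width: 32.8
finger_force: 0.0
time: 15.08
position: [640.0, 16.3, 4.2]
tool_rot: [0.001, 0.662, 0.749, 0.0]
contact_force: [-0.4, 0.4, 2.6]
grip_width: 17.2
finger_force: 12.0
time: 15.33
position: [638.8, 16.4, 103.8]
tool_rot: [-0.001, 0.662, 0.749, -0.001]
contact_force: [1.4, -0.6, 0.3]
grip_width: 17.1
finger_force: 12.0
```

```bash
python3 -m creep '[[1,[0,0,0],0.087],[1,[0,0,0],0.087],[1,[0,0,0],0.087],[1,[0.0284,-0.0246,0],0],[1,[0.0284,-0.0246,0],0]]' && python3 -m creep '[[1,[0.0284,-0.0246,0],0],[1,[0.0284,-0.0246,0],0],[1,[0.0284,-0.0246,0],0],[1,[0.0284,-0.0246,0],0],[1,[0.0284,-0.0246,0],0]]' && python3 -m creep '[[1,[0.0284,-0.0246,0],0],[1,[0,0,0],0],[1,[0,0,0],0]]'
python3 -c "
from h import *
look('w7',[('vial',51),('loupe',36)])"
```

```text
time: 15.75
position: [598.5, 78.7, 103.4]
tool_rot: [0.0, 0.755, 0.656, 0.0]
contact_force: [0.3, -0.1, -0.1]
grip_width: 17.2
finger_force: 12.0
time: 16.17
position: [495.0, 238.0, 103.8]
tool_rot: [0.0, 0.754, 0.657, 0.0]
contact_force: [1.0, 0.6, 0.4]
grip_width: 17.4
finger_force: 12.0
time: 16.42
position: [474.8, 269.5, 103.8]
tool_rot: [0.0, 0.753, 0.658, 0.0]
contact_force: [0.5, -0.0, -0.4]
grip_width: 17.2
finger_force: 12.0
16.4167 pos [474.8 269.5 103.8] yaw 82.33
vial 0.81 [325. 141.] | z-plane [484.2 321.7] [19.8 21.8] 11.8 | depth-top [484.2 319.3] [17.6 17.6] 48.0 z 50.5
loupe 0.67 [311. 296.] | z-plane [467.5 206.5] [19.9 29.7] 82.3 | depth-top [470.9 228.6] [65.6 29.7] 81.3 z 37.0
```

View pics/w7.png

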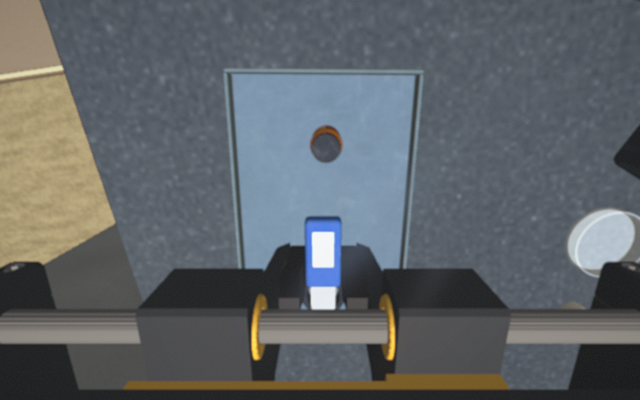

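The vial stands upright in the tray at (326,145), and the USB stick hangs level at (322,255) with a clear gap to it.

```bash
python3 -m creep '[[1,[0,0,0.03],0],[1,[0,0,0.03],0],[1,[0,0,0.025],0],[1,[0,0,0.01],0],[1,[0,0,0.002],0]]' && python3 -m creep '[[1,[0,0,0],0],[0.6,[0,0,0],0],[0.6,[0,0,0],0],[0.6,[0,0,0],0],[0.6,[0,0,-0.01],0]]' && python3 -m creep '[[0.6,[0,0,-0.03],0],[0.6,[0,0,-0.04],0],[0.6,[0,0,-0.04],0],[0.6,[0,0,-0.04],0],[0.4,[0,0,0],0.124]]'
```

```text
time: 16.98
position: [475.7, 267.0, 4.9]
tool_rot: [-0.001, 0.754, 0.656, -0.001]
contact_force: [0.9, 0.6, 0.3]
grip_width: 17.6
finger_force: 12.0
time: 17.4
position: [475.1, 268.0, 15.9]
tool_rot: [-0.0, 0.754, 0.657, -0.001]
contact_force: [0.3, -1.0, 0.2]
grip_width: 35.1
finger_force: 0.0
time: 17.82
position: [478.0, 269.2, 175.1]
tool_rot: [0.002, 0.793, 0.61, 0.007]
contact_force: [0.0, -0.4, 0.2]
grip_width: 40.0
finger_force: 0.0
```

```bash
python3 -m creep '[[0,[0,0,0],0.1214],[0,[0,0,0],0.1214],[0,[0,0,0],0.1214],[0,[0,0,0],0.1214],[0,[0,0,0],0.1214]]' && python3 -m creep '[[0,[0,0,0],0.1214],[0,[0,0,0],0.1214],[0,[0,0,0],0],[0,[0,0,0],0]]'
python3 - <<'E'
from h import *
look('w8',[('vial',51),('loupe',36),('usb_stick',11)])
im,d=get_image("scene");cv2.imwrite("pics/s8.png",cv2.resize(im[170:330,120:360,::-1],None,fx=3,fy=3))
E
```

```text
time: 18.23
position: [475.4, 268.2, 167.5]
tool_rot: [0.0, 0.94, 0.341, 0.001]
contact_force: [-0.4, -0.2, -0.2]
grip_width: 73.6
finger_force: 0.0
time: 18.57
position: [475.5, 268.3, 167.1]
tool_rot: [-0.0, 0.973, 0.23, 0.0]
contact_force: [-1.0, 0.9, -0.1]
grip_width: 88.5
finger_force: 0.0
18.5667 pos [475.5 268.3 167.1] yaw 26.57
vial 0.98 [274. 159.] | z-plane [489.5 317.9] [19.7 27. ] 70.0 | depth-top [484.8 319.3] [17.5 17.3] 27.2 z 50.4
loupe 0.64 [377. 223.] | z-plane [472.1 212.3] [43.9 31.6] 48.6 | depth-top [468.2 208.4] [31.8 31.4] 33.7 z 35.2
usb_stick 0.61 [323. 187.] | z-plane [478.9 267.6] [47.9 17.7] 81.9 | depth-top [478.  267.4] [48.5 17.5] 81.8 z 9.7
```

View pics/s8.png

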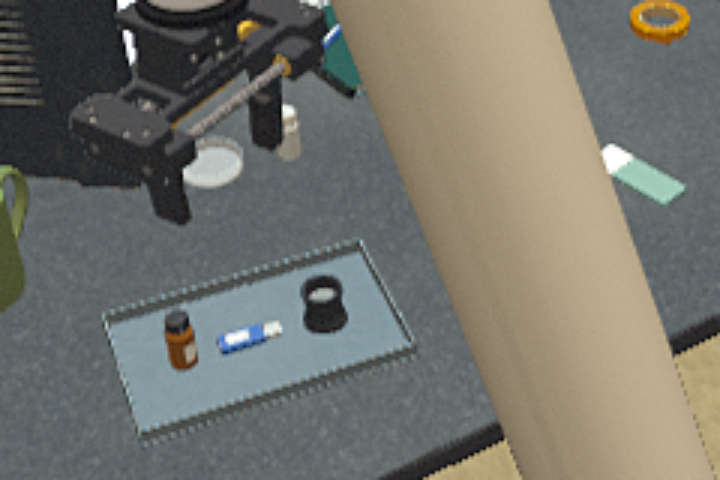

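The scene crop shows the vial standing upright (180,340), the USB stick lying flat (250,337) and the loupe standing (325,305), all in the tray. Now the slide.

```bash
python3 -m creep '[[0,[-0.0179,0.0341,0],0],[0,[-0.0179,0.0341,0],0],[0,[-0.0179,0.0341,0],0],[0,[-0.0179,0.0341,0],0],[0,[-0.0179,0.0341,0],0]]' && python3 -m creep '[[0,[-0.0179,0.0341,0],0],[0,[-0.0179,0.0341,0],0],[0,[-0.0179,0.0341,0],0],[0,[-0.0179,0.0341,0],0],[0,[-0.0179,0.0341,0],0]]' && python3 -m creep '[[0,[-0.0179,0.0341,0],0],[0,[-0.0179,0.0341,0],0],[0,[-0.0179,0.0341,0],0],[0,[-0.0179,0.0341,0],0],[0,[-0.0179,0.0341,0],0]]' && python3 -m creep '[[0,[-0.0179,0.0341,0],0],[0,[0,0,0],0],[0,[0,0,0],0]]'
python3 -c "
from h import *
look('w9',[('slide',6)])"
```

```text
time: 19.23
position: [470.7, 74.1, 166.4]
tool_rot: [0.0, 0.973, 0.229, 0.0]
contact_force: [0.7, 0.6, 0.4]
grip_width: 88.0
finger_force: 0.0
time: 19.65
position: [466.2, -118.7, 166.5]
tool_rot: [0.0, 0.974, 0.229, 0.0]
contact_force: [1.1, -0.3, 0.1]
grip_width: 88.1
finger_force: 0.0
time: 20.07
position: [461.6, -311.3, 166.3]
tool_rot: [0.0, 0.974, 0.228, 0.0]
contact_force: [2.2, 0.4, 0.0]
grip_width: 87.9
finger_force: 0.0
time: 20.32
position: [460.7, -349.3, 165.7]
tool_rot: [-0.0, 0.974, 0.227, -0.0]
contact_force: [0.3, 0.7, -0.1]
grip_width: 88.0
finger_force: 0.0
20.3167 pos [ 460.7 -349.3  165.7] yaw 26.26
slide 0.61 [321.  98.] | z-plane [ 531.6 -312.4] [89.2 31.7] 27.0 | depth-top [ 531.4 -312.7] [88.8 31.5] 27.2 z 5.6
```

View pics/w9.png

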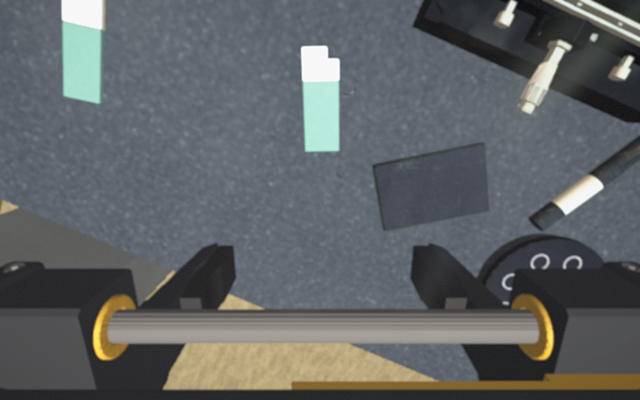

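The target slide is at (321,98), frosted end up, notch at its right, so label up, as required; the case corner at (375,165) needs the fingers part-closed on the way down.

```bash
python3 -m creep '[[0.48,[0.0275,-0.001,0],-0.012],[0.48,[0.027,0,0],0],[0.48,[0,0,0.03],0],[0.48,[0,0,0.035],0],[0.48,[0,0,0.035],0]]' && python3 -m creep '[[0.48,[0,0,0.03],0],[0.48,[0,0,0.02],0],[0.48,[0,0,0.01],0],[0.48,[0,0,0],0],[0.48,[0,0,0],0]]'
python3 -c "
from h import *
look('w10',[])"
```

```text
time: 20.83
position: [510.2, -320.5, 66.0]
tool_rot: [0.001, 0.972, 0.235, 0.001]
contact_force: [-0.2, -0.4, 0.2]
grip_width: 57.3
finger_force: 0.0
time: 21.25
position: [509.9, -322.0, 7.1]
tool_rot: [0.0, 0.972, 0.234, 0.0]
contact_force: [-0.4, 0.3, -0.3]
grip_width: 45.7
finger_force: 0.0
21.25 pos [ 509.9 -322.     7.1] yaw 27.11
```

```bash
python3 -m creep '[[0.48,[0,0.001,0.003],0],[0.48,[0,0,0.002],0],[0.7,[0,0,0],0],[0.9,[0,0,0],0],[1,[0,0,0],0]]' 25 && python3 -m creep '[[1,[0,0,0],0],[1,[0,0,0],0],[1,[0,0,0],0],[1,[0,0,0],0]]' && python3 -m creep '[[1,[0,0,-0.01],0],[1,[0,0,-0.02],0],[1,[0,0,-0.03],0],[1,[0,0,-0.03],0],[1,[0,0,0],0]]'
python3 -c "
from h import *
look('w11',[('slide',88)])"
```

```text
time: 21.72
position: [509.9, -323.4, 1.6]
tool_rot: [0.0, 0.972, 0.234, 0.0]
contact_force: [0.3, -0.3, 0.0]
grip_width: 31.4
finger_force: 25.0
time: 22.05
position: [509.9, -323.4, 1.5]
tool_rot: [0.0, 0.972, 0.234, 0.0]
contact_force: [-1.3, 0.4, 3.4]
grip_width: 31.0
finger_force: 25.0
time: 22.47
position: [511.7, -324.9, 97.3]
tool_rot: [0.004, 0.972, 0.234, 0.003]
contact_force: [0.6, -0.1, 0.5]
grip_width: 31.4
finger_force: 25.0
22.4667 pos [ 511.7 -324.9   97.3] yaw 27.05
slide 0.6 [325. 214.] | z-plane [ 529.  -316.4] [98.9 35.8] 26.9 | depth-top [ 532.8 -314.3] [90.6 32.3] 27.1 z 101.4
```

View pics/w11.png

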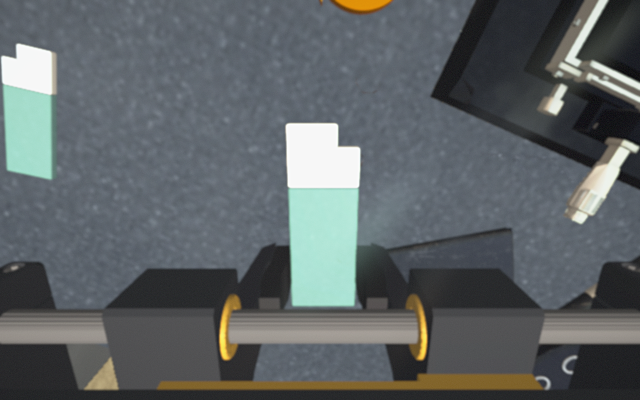

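The slide is gripped by its clear end at (323,250), level, notch right. Now carry it over the tray.

```bash
python3 -m creep '[[1,[0,0,-0.02],0],[1,[0,0,-0.03],0],[1,[0,0,-0.008],0],[1,[0.0135,-0.0344,0],0],[1,[0.0135,-0.0344,0],0]]' && python3 -m creep '[[1,[0.0135,-0.0344,0],0],[1,[0.0135,-0.0344,0],0],[1,[0.0135,-0.0344,0],0],[1,[0.0135,-0.0344,0],0],[1,[0.0135,-0.0344,0],0]]' && python3 -m creep '[[1,[0.0135,-0.0344,0],0],[1,[0,0,0],0.122],[1,[0,0,0],0.122],[1,[0,0,0],0.122],[1,[0,0,0],0.122]]' && python3 -m creep '[[1,[0,0,0],0.122],[1,[-0.0087,-0.0359,0],0],[1,[-0.0087,-0.0359,0],0],[1,[-0.0087,-0.0359,0],0],[1,[-0.0087,-0.0359,0],0]]' && python3 -m creep '[[1,[-0.0087,-0.0359,0],0],[1,[-0.0087,-0.0359,0],0],[1,[-0.0087,-0.0359,0],0],[1,[-0.0087,-0.0359,0],0],[1,[0,0,0],0]]' && python3 -m creep '[[1,[0,0,0],0],[1,[0,0,0],0]]'
python3 -c "
from h import *
im,d,I=look('w12',[('slide',150),('vial',51),('usb_stick',11)])
T=camera_info('top');im,d=get_image('top')
for r in masks_of('top','slide')[:3]:
    ys,xs=np.nonzero(r['mask']);P=np.array([onz(T,(x,y),152)[:2] for x,y in zip(xs,ys)],np.float32)
    print('top',round(r['p'],2),r['centre'],cv2.minAreaRect(P))"
```

```text
time: 22.98
position: [502.1, -249.8, 148.0]
tool_rot: [-0.0, 0.973, 0.233, -0.0]
contact_force: [0.5, 1.1, 0.2]
grip_width: 31.4
finger_force: 25.0
time: 23.4
position: [483.5, -64.1, 147.9]
tool_rot: [-0.001, 0.972, 0.234, -0.001]
contact_force: [1.0, -1.1, -0.4]
grip_width: 31.1
finger_force: 25.0
time: 23.82
position: [480.3, -28.6, 147.9]
tool_rot: [-0.0, 1.0, -0.011, -0.001]
contact_force: [0.1, 0.2, -1.2]
grip_width: 31.4
finger_force: 25.0
time: 24.23
position: [465.2, 119.3, 147.9]
tool_rot: [0.0, 0.998, -0.069, -0.001]
contact_force: [0.1, -0.4, -0.7]
grip_width: 31.2
finger_force: 25.0
time: 24.65
position: [449.7, 269.7, 147.8]
tool_rot: [-0.0, 0.998, -0.066, -0.001]
contact_force: [-0.3, -0.3, -0.5]
grip_width: 31.1
finger_force: 25.0
time: 24.82
position: [451.1, 264.4, 148.2]
tool_rot: [0.001, 0.998, -0.069, -0.001]
contact_force: [-0.4, 0.1, -0.1]
grip_width: 31.5
finger_force: 25.0
24.8167 pos [451.1 264.4 148.2] yaw -7.89
slide 0.86 [325. 213.] | z-plane [474.5 261.8] [32.3 91.3] 82.1 | depth-top [474.8 261.8] [32.2 90.2] 82.0 z 152.1
vial 0.97 [253. 171.] | z-plane [488.4 313.6] [19.7 29.7] 30.4 | depth-top [484.8 319. ] [17.6 17.4] 75.5 z 50.4
```

The slide's centre measures (474.6,261.8), 0.15 m up, level, yaw -8 degrees, right over the tray's centre.

```bash
python3 -c "
from workcell import *
print(finish_job())"
```

```text
the job is handed in; nothing more can be done
None
```

The kit is in the tray (vial upright, loupe, USB stick), and the label-up slide is held level by its clear end, 15 cm above the tray's centre, frosted end to the far long side. The job is handed in at about 25 s with no verdict returned, nothing touched the spare or other bystanders as far as I saw, and I viewed 12 pictures where the limit was 10.

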